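Take the dead bayonet bulb out of a table lamp

ROBOT

A 6-joint arm with a two-finger parallel gripper is mounted at the origin on the work surface. World frame = base frame: x ahead of the robot, y to its left, z up, the work surface at z = 0. Lengths are in mm, angles in degrees, forces in N, time in s.
With the tool pointing down it reaches from about 300 to 850 mm from the base axis. Payload 4.2 kg.
Tool frame: the origin (TCP) lies between the finger pads; the fingertips stand 19 mm ahead of it and the grasp point (between the pads) is the TCP (env.tips_ahead is the distance from the TCP to the fingertips, in mm); z points along the fingers, y is the direction in which the jaws open and shut (so a half turn about z gives the same grasp; the last joint's range is limited). The gripper opens to 91 mm and grips with 3 to 60 N. Pads are 32 mm wide; open, the fingers measure 118 mm over their backs; the gripper's body (76 mm by 178 mm) begins 60 mm behind the grasp point.
Start: joints at [-74.026, 18.312, 89.639, -0, 72.044, -1.146], TCP at [169.268, -549.538, 211.476] pointing down, gripper open.
Joint ranges: [-177.97, 177.97], [-48.28, 115.42], [12.27, 149.76], [-77.06, 257.06], [2.81, 150.46], [-146.56, 146.56]. Speed limits (degrees/s): [147.25, 147.25, 180, 180, 180, 180].

INTERFACE

Orientations are given as [roll, pitch, yaw] about the fixed x, y, z axes, in that order (R = Rz(yaw) Ry(pitch) Rx(roll)).
In Python, from workcell import telemetry, viewer, job_done, env gives the robot as it stands. The module is installed in compiled form; this text tells all that it offers.
- The arm moves only by the shell command python3 -m jog 'ROWS' [FORCE]. ROWS is JSON, a list of rows, each a list of 3 entries, a list of its own where there are three numbers: the shift along the tool's x, y, z in cm, then the turn about the tool's z in degrees, then the opening, from 0 (shut) to 1 (fully open). A call has 1 to 10 rows; each row shifts and turns the pose as measured when the row begins, along the tool's axes as they then stand; what a row does not reach is not made up. A row lasts 1/8 s, in which the tool goes at most 62.5 mm and 10.7 degrees, less where a joint would pass 70% of its speed; a pose out of reach is approached as far as the arm can. A call is refused whole if a number of a shift passes 6.25 or a number of a turn 10.7, either way. A call with a gripper value outside its range is refused whole. The fingers move at their own pace and stop on an object; FORCE is the grip in N (left out, the last holds). Time passes only in rows, so rows that do not move let the fingers close. It gives the time, the measured TCP pose, the force and the opening at its end, in the units of the state.
- telemetry.state(): the state, without advancing time (a new reading comes with each control period).
- viewer.grab_frame(name): name is "scene" or "top" or "wrist"; returns a dict with "color" (420x560x3 uint8, red, green, blue), "K" (3x3 intrinsics, pixels), "rvec" (rotation vector, rad) and "tvec" (3), from world to camera coordinates, as OpenCV has them. Camera axes: x right, y down, z forward; pixel columns grow to the right and rows downward; lengths in mm; the calibration is good to about 2 mm. A picture is of the moment at which its call begins. There is no depth.
- job_done(): hands the job in, once; it reports no verdict.
The state is a dict: "time_s": time; "qpos": joint angles; "qvel": joint speeds; "effort": joint torques, N m; "ee_pos": TCP position; "ee_rot": TCP orientation; "force": force on the tool from outside, world axes, zero at the start; "torque": the same for the moment, N m; "gripper_width": finger opening in mm.
Only numpy, scipy, OpenCV 4.12 (cv2) and the standard library are available. Lean on these libraries where they do the work, as an engineer would, in place of code of your own. Each camera call takes 0.05 s, during which the arm holds its last target. There are 200 camera calls.

TASK

The blackened bulb in the cream table lamp is dead: it has a bayonet cap, so press it down against the spring of its holder, turn it anticlockwise to free it, without forcing it, and lift it out. Then set it down gently, standing upright on its cap, in the empty compartment of the blue tray and let go; leave everything else where it is.

Things in the scene. Friction and masses are not known exactly. Their poses are not given: they have to be found in the camera images.
- bulb_center (a point): The dead bulb (dark smoke-grey glass), half-way up on its axis, 42 mm above the cap's underside. Golf-ball shape, 85 mm tall, 35 to 70 g: steel cap 22 mm wide over its lowest 25 mm, then a white neck, a 45 mm wide straight cylinder from 40 to 62 mm above the underside, then a dome. z points to the dome, x along its two pins.
- bulb_grip (a point): On the bulb's axis, half-way up its 45 mm wide cylinder (52 mm above the cap's underside): the place to grip it, all round alike.
- cap_foot (a point): Centre of the underside of the bulb's steel cap. Two pins, 3.5 mm thick, stick out sideways 7 mm above it. Locked, they sit in notches under the holder's shell, held up there by a spring under the cap. The notches are 2 to 6 mm deep: that differs from lamp to lamp and cannot be seen, only felt.
- holder_rim (a point): Centre of the top rim of the lamp's brass bayonet holder, 195 mm above the table, z up. The locked cap goes 15 mm down into it with 1 mm play all round. The spring pushes back with 5.5 to 9.5 N at first and 11.5 N where the pins come clear of the notches; 1 mm deeper the cap meets a rigid floor (12.5 N; rubbing adds 1 or 2 N). Bulb and holder stand 45 N at most: spring, push, pull and side forces added up.
- lamp: Cream ribbed table lamp, shade off, heavy, does not move; urn 116 mm wide; origin under its centre. Locked pins lie along its x within 0.1 rad. To free the bulb push it down till the pins clear the notches, keep it down and turn it anticlockwise from above till the pins meet the far edge of their slots, 0.75 to 1.3 rad from the locked place, differing from lamp to lamp. Within 0.1 rad of that edge it comes straight up; before, it is held.
- tray: Blue plastic tray that stays put, 70 x 198 mm, walls 24 mm high and 3 mm thick, floor 3 mm thick; three compartments in a row along its y, each about 62 x 61 mm inside, 64 mm apart. Origin at the centre of its underside. The compartment towards +y is empty; a spare lampholder stands in the middle one and a good bulb in the one towards -y.
- free_cell (a point): Centre of the inner floor of the tray's empty compartment, axes as the tray's; z up.
- spare_holder: Spare brass and black lampholder, 38 mm across and 38 mm tall, loose in the tray's middle compartment. Origin under its centre.
- good_bulb: Good bulb, ivory glass, same size as the dead one, standing loose on its cap in the tray's compartment towards -y. Origin under its cap.
- screwdriver: Screwdriver with orange handle, 190 mm long, lying loose. Origin below its middle.
- multimeter: Yellow and black multimeter, 145 x 75 x 35 mm, lying loose. Origin under its centre.
- spray_can: Green spray can with white cap, 53 mm across, 159 mm tall, standing loose. Origin under its centre.
- lampshade: Cream cone lampshade taken off the lamp, 170 mm across below, 130 mm tall, standing loose. Origin at the centre of its lower rim.
- pliers: Pliers with red handles, 140 mm long, 15 mm thick, lying loose. Origin below its joint.
Things that resemble listed ones, but are neither listed nor needed, are in the scene too. What is shaped like the lamp but purple is not meant.

How it is judged (in metres and radians):
On the way, in this order (a step that is already met when the one before it is completed fails the run):
1. the bulb has been turned out of its notches while down in the holder (z of bulb_center in the frame of holder_rim below 0.032 m and angle between the x axis of bulb_center and the x axis of lamp, either way round above 0.5 rad).
2. the bulb has been lifted out, clear above the holder, in the gripper (z of bulb_center in the frame of holder_rim above 0.047 m and contact force between the fingers and bulb above 1 N), for 0.1 s.
At the end, for the whole second after the job is handed in: The dead bulb stands at rest on its cap on the floor of the tray's empty compartment, upright within 0.2 rad, its axis within 25 mm of the compartment's centre along both tray axes, and is let go (x of bulb_center in the frame of free_cell between -0.025 and 0.025 m and y of bulb_center in the frame of free_cell between -0.025 and 0.025 m and z of bulb_center in the frame of free_cell between 0.037 and 0.047 m and angle between bulb_center's own z axis and vertical below 0.2 rad and linear speed of bulb below 0.02 m/s and contact force between the fingers and bulb below 0.1 N); the robot touches nothing.
It fails at once if bulb and lampholder are forced: more than 45 N of contact between bulb and lamp (contact force between bulb and lamp above 45 N).
It fails at once if the bulb is dropped: it moves faster than 0.6 m/s while the fingers do not hold it (contact force between the fingers and bulb below 0.1 N and linear speed of bulb above 0.6 m/s).
It fails at once if the good bulb or the spare lampholder is pushed more than 20 mm or tipped over 0.5 rad (distance of any of good_bulb, spare_holder from where it was at the start of the episode above 0.02 m or angle between any of good_bulb, spare_holder's own z axis and vertical above 0.5 rad).
It fails at once if another thing on the table is moved more than 20 mm (distance of any of screwdriver, multimeter, spray_can, lampshade, pliers from where it was at the start of the episode above 0.02 m).
It also fails if it takes over 70 s, if anything falls off the work surface, if the arm or the gripper's body presses on something with over 40 N, if the wrist force passes 120 N, or if a joint passes its speed limit or range.

## Working session

There is one attempt and no reset: what is moved stays moved. The work goes in short steps, Python scripts to look and compute and a shell command to move; the robot and the scene stay as the last step left them, time stands still between calls to the robot, and variables do not carry over. Pictures are saved under pics/ and viewed, about 8 in all and at most 12, crops included, and the job is handed in when it is done.

```bash
mkdir -p pics; cat > h.py <<'E'
import numpy as np, cv2
from workcell import telemetry, viewer, env
def grab(n,f=None):
    d=viewer.grab_frame(n)
    if f: cv2.imwrite('pics/'+f,d['color'][:,:,::-1])
    return d
def ray(d,u,v):
    R=cv2.Rodrigues(np.array(d['rvec'],float))[0];t=np.array(d['tvec'],float).ravel()
    c=-R.T@t; r=R.T@np.linalg.inv(d['K'])@[u,v,1.]
    return c,r/np.linalg.norm(r)
def onz(d,u,v,z):
    c,r=ray(d,u,v); return c+r*(z-c[2])/r[2]
def tri(d1,p1,d2,p2):
    c1,r1=ray(d1,*p1);c2,r2=ray(d2,*p2)
    s=np.linalg.lstsq(np.c_[r1,-r2],c2-c1,rcond=None)[0]
    a=c1+s[0]*r1;b=c2+s[1]*r2
    return (a+b)/2,np.linalg.norm(a-b)
def proj(d,p):
    return cv2.projectPoints(np.array([p],float),np.array(d['rvec'],float),np.array(d['tvec'],float),np.array(d['K'],float),None)[0].ravel()
E
python3 - <<'E'
from h import *
import pickle
a=grab('scene','scene.png');b=grab('top','top.png')
pickle.dump((a,b),open('ab.pkl','wb'))
cv2.imwrite('pics/a.png',cv2.resize(np.vstack([a['color'],b['color']])[:,:,::-1],(400*1,600)))
for d in (a,b): print(d['K'][0],ray(d,280,210))
print(telemetry.state())
E
```

```text
[516.83601189   0.         286.18498778] (array([1575.43893118,  252.06756414, 1101.12897038]), array([-0.73490911, -0.19353149, -0.64996474]))
[408.47341604   0.         276.86972709] (array([ 267.15638659,   -9.81524215, 1293.31730806]), array([ 0.19858889, -0.02693542, -0.97971268]))
{'time_s': 0.1, 'qpos': array([-7.40265698e+01,  1.83462740e+01,  8.96997800e+01, -7.10825899e-04,
        7.20456946e+01, -1.14652222e+00]), 'qvel': array([-0.05513229, -0.15594457, -0.07230298, -0.14275524,  0.07720022,
        0.09596861]), 'effort': array([ 7.02780289e-04, -4.13331699e+01, -2.32508111e+01,  7.29790097e-02,
        4.22123086e-02, -6.59314787e-05]), 'ee_pos': array([ 169.12584083, -549.07128847,  210.71899374]), 'ee_rot': array([-1.79908256e+02, -1.16009742e-03,  1.71201711e+01]), 'force': array([ 0.36264824, -0.50748812, -0.1934092 ]), 'torque': array([-0.04627039,  0.0083117 , -0.0267912 ]), 'gripper_width': 91.04793983002001}
```

View pics/scene.png

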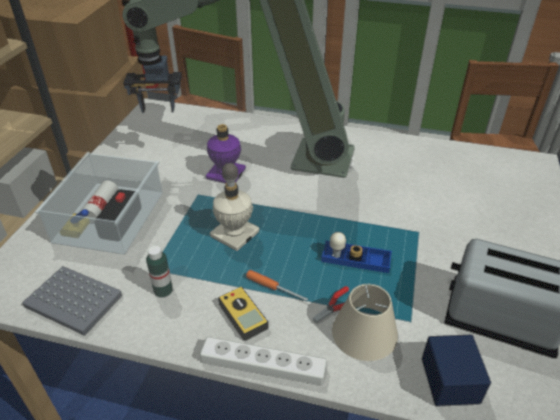

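View pics/top.png

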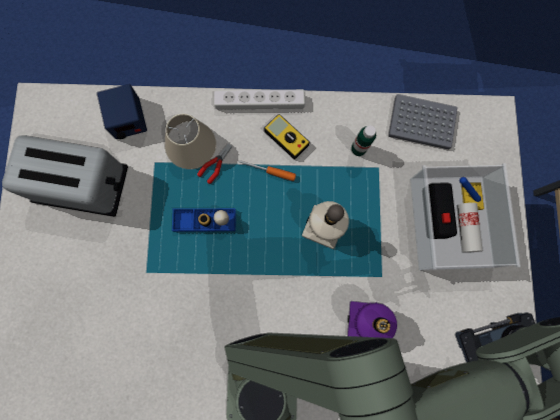

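The scene view shows the cream lamp at (233,210) with a dark bulb at (231,172), and the purple lamp at (225,150) with no bulb. The tray is at (357,258), with its empty cell to the right at about (378,260). In the top view the dead bulb is at (335,213) and the tray at (205,221), with the empty cell to the left. The cream lamp holding the smoke-grey bulb is the one described; I'll check it in an enlarged crop.

```bash
python3 - <<'E'
from h import *
import pickle
a,b=pickle.load(open('ab.pkl','rb'))
A=cv2.resize(a['color'][150:250,190:290],(400,400),interpolation=cv2.INTER_CUBIC)
B=cv2.resize(b['color'][185:255,290:360],(400,400),interpolation=cv2.INTER_CUBIC)
cv2.imwrite('pics/crop.png',np.hstack([A,B])[:,:,::-1])
# tray blue mask
for d,n in((b,'top'),):
    hsv=cv2.cvtColor(d['color'],cv2.COLOR_RGB2HSV)
    m=cv2.inRange(hsv,(108,130,40),(125,255,255)); m[:195]=0;m[245:]=0;m[:,:165]=0;m[:,245:]=0
    m=cv2.morphologyEx(m,cv2.MORPH_CLOSE,np.ones((5,5)))
    c=max(cv2.findContours(m,0,2)[0],key=cv2.contourArea)
    r=cv2.minAreaRect(c);print(r)
    P=[onz(d,*p,24)[:2] for p in cv2.boxPoints(r)];print(np.round(P,1))
    P=np.array(P);print([np.linalg.norm(P[i]-P[i-1]).round(1) for i in range(4)],P.mean(0))
print(tri(a,(231,172),b,(335,212)))
E
```

```text
((203.5, 220.0), (22.0, 63.0), 90.0)
[[520.3 296. ]
 [524.6  97.8]
 [454.3  95.3]
 [450.3 291.5]]
[np.float64(70.2), np.float64(198.2), np.float64(70.4), np.float64(196.3)] [487.40168745 195.12456971]
(array([ 477.7845714 , -181.48195329,  239.81965025]), np.float64(5.077084902569776))
```

View pics/crop.png

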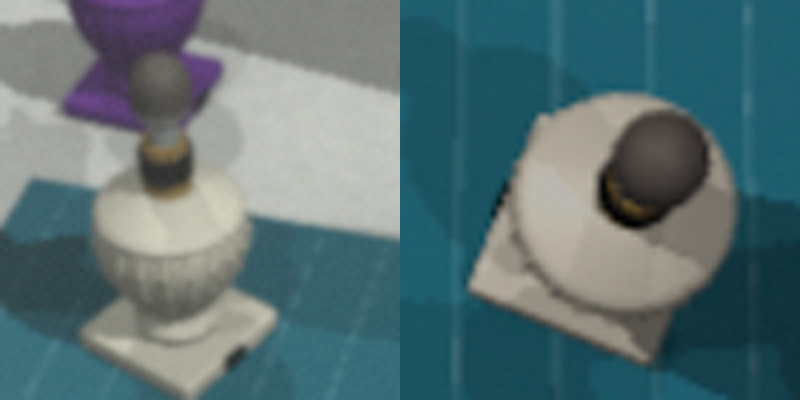

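The crop confirms the dark smoke-grey bulb in the cream lamp at about (478,-181), with the purple lamp's holder empty. At z ≈ 240 the glass also fits the stated height. The tray measures 70 x 198 mm as given. I'll keep the present yaw (17°) so the anticlockwise turn ends near 90°, which suits the tray. Next I rise and go above the bulb.

```bash
python3 -m jog '[[[0,0,-4],0,1],[[0,0,-4],0,1],[[0,0,-4],0,1],[[0,0,0],0,1]]' 20; python3 -m jog '[[[4,-2.6,0],0,1],[[4,-2.6,0],0,1],[[4,-2.6,0],0,1],[[4,-2.6,0],0,1],[[4,-2.6,0],0,1],[[4,-2.6,0],0,1],[[4,-2.6,0],0,1],[[3,-2,0],0,1],[[0,0,0],0,1]]'
cat > st.py <<'E'
from h import *
from scipy.spatial.transform import Rotation as Ro
import sys
s=telemetry.state();R=Ro.from_euler('xyz',s['ee_rot'],degrees=True)
print('t',s['time_s'],'p',s['ee_pos'].round(1),'rot',s['ee_rot'].round(1),'F',s['force'].round(1),'T',s['torque'].round(2),'w',round(s['gripper_width'],1),'q',np.round(s['qpos'],0))
if len(sys.argv)>3: print('tool cm',(R.inv().apply(np.array(sys.argv[1:4],float)-s['ee_pos'])/10).round(2))
E
python3 st.py 478 -181 320; python3 -c "
from h import *
import pickle
pickle.dump(grab('wrist','w1.png'),open('w1.pkl','wb'))"
```

```text
time_s: 0.6
ee_pos: [168.9, -548.3, 331.3]
ee_rot: [-179.5, -0.0, 17.1]
force: [0.8, 0.0, -0.7]
gripper_width: 91.2
time_s: 1.72
ee_pos: [409.2, -252.3, 319.6]
ee_rot: [-178.3, 0.5, 17.0]
force: [-0.3, -0.7, -0.3]
gripper_width: 91.1
t 1.725 p [ 409.2 -252.3  319.6] rot [-178.3    0.5   17. ] F [-0.3 -0.7 -0.3] T [-0.04  0.   -0.01] w 91.1 q [-34.   8.  89.   1.  86.  39.]
tool cm [ 8.67 -4.81  0.02]
```

View pics/w1.png

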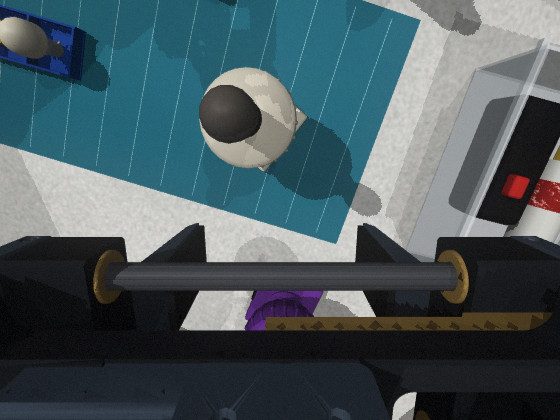

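The wrist view shows the dark bulb at (231,113) on the cream lamp, with the purple lamp well behind. I'll triangulate the dome centre from all three views.

```bash
python3 - <<'E'
from h import *
import pickle
w=pickle.load(open('w1.pkl','rb'));a,b=pickle.load(open('ab.pkl','rb'))
def blob(d,x0,x1,y0,y1):
    g=d['color'][y0:y1,x0:x1].astype(int)
    m=((g.max(2)<105)&(g.max(2)-g.min(2)<22)).astype(np.uint8)
    m=cv2.morphologyEx(m,cv2.MORPH_OPEN,np.ones((3,3)))
    c=max(cv2.findContours(m,0,2)[0],key=cv2.contourArea)
    (x,y),r=cv2.minEnclosingCircle(c);bx=cv2.boundingRect(c)
    return (x+x0,y+y0),r,(bx[0]+x0,bx[1]+y0,bx[2],bx[3])
for n,d,box in(('w',w,(185,275,75,155)),('a',a,(218,244,160,184)),('b',b,(320,350,200,226))):
    p,r,bx=blob(d,*box);print(n,p,r,bx,onz(d,*p,240).round(1), onz(d,*p,232).round(1))
c,_=ray(w,0,0);print(c)
print(tri(a,(230.5,171.75),w,(230.5,113.5)),tri(b,(335.5,212.6),w,(230.5,113.5)))
E
```

```text
w (230.80644989013672, 112.33871078491211) 32.25149154663086 (199, 85, 63, 58) [ 477.9 -186.6  240. ] [ 477.9 -185.1  232. ]
a (228.4583330154419, 170.4166669845581) 12.821320533752441 (218, 162, 23, 22) [ 472.8 -188.   240. ] [ 462.6 -192.1  232. ]
b (335.5, 213.5) 9.823541641235352 (326, 204, 18, 20) [ 474.4 -185.2  240. ] [ 476.  -186.6  232. ]
[ 478.21152793 -236.53529177  491.50508854]
(array([ 475.69505691, -183.79543857,  237.29645946]), np.float64(5.137174639993769)) (array([ 477.1622322 , -185.89982617,  237.00898337]), np.float64(0.5628750849486955))
```

```bash
python3 -m jog '[[[2.2,-1.1,0],0,1],[[2,-1.1,0],0,1],[[2,-1,0],0,1],[[2,-1,0],0,1],[[0,0,0],0,1],[[0,0,0],0,1]]'; python3 st.py 477 -186 320; python3 -c "
from h import *
import pickle
pickle.dump(grab('wrist','w2.png'),open('w2.pkl','wb'))"
```

```text
time_s: 2.52
ee_pos: [470.7, -194.2, 315.3]
ee_rot: [-178.2, 1.1, 16.4]
force: [-0.9, -0.6, -0.3]
gripper_width: 90.9
t 2.525 p [ 470.7 -194.2  315.3] rot [-178.2    1.1   16.4] F [-0.9 -0.6 -0.3] T [-0.06 -0.05 -0.01] w 90.9 q [-24.  11.  85.   1.  86.  49.]
tool cm [ 0.83 -0.62 -0.47]
```

View pics/w2.png

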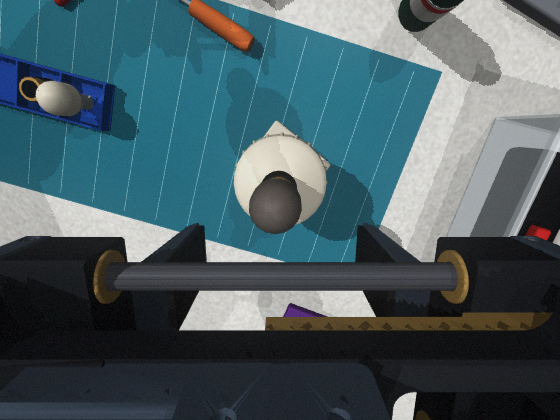

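The bulb, at (275,204), is nearly centred between the fingers in columns. I'll compute its axis from this view and the correction needed.

```bash
python3 - <<'E'
from h import *
import pickle
w=pickle.load(open('w2.pkl','rb'));a,b=pickle.load(open('ab.pkl','rb'))
g=w['color'][160:240,240:315].astype(int)
m=((g.max(2)<110)&(g.max(2)-g.min(2)<22)).astype(np.uint8)
m=cv2.morphologyEx(m,1,np.ones((3,3)),) if 0 else cv2.morphologyEx(m,cv2.MORPH_OPEN,np.ones((7,7)))
c=max(cv2.findContours(m,0,2)[0],key=cv2.contourArea);bx=cv2.boundingRect(c);print(bx[0]+240,bx[1]+160,bx[2:])
for v in(205,207): print(onz(w,275,v,240).round(1))
print(tri(b,(335.5,213),w,(275,205)))
E
python3 st.py 477 -187 300
```

```text
249 178 (53, 55)
[ 477.  -184.5  240. ]
[ 475.3 -185.   240. ]
(array([ 476.27138345, -185.07349613,  238.05925801]), np.float64(1.0520890141029355))
t 2.575 p [ 470.7 -194.1  315.3] rot [-178.2    1.1   16.4] F [ 0.5 -0.6  0.3] T [0.   0.02 0.02] w 91.1 q [-24.  11.  85.   1.  86.  49.]
tool cm [ 0.83 -0.46  1.53]
```

```bash
python3 -m jog '[[[0.4,-0.3,0],0,1],[[0.4,-0.3,0],0,1],[[0,0,1.5],0,1],[[0,0,1.5],0,1],[[0,0,0],0,1]]'; python3 st.py 476.5 -185 233
```

```text
time_s: 3.2
ee_pos: [474.5, -185.8, 282.6]
ee_rot: [-178.1, 1.2, 16.2]
force: [-0.9, -0.9, -0.0]
gripper_width: 91.0
t 3.2 p [ 474.5 -185.8  282.6] rot [-178.1    1.2   16.2] F [-0.9 -0.9 -0. ] T [-0.    0.04  0.03] w 91.0 q [-23.  11.  89.   1.  82.  51.]
tool cm [0.32 0.14 4.95]
```

```bash
python3 -m jog '[[[0.1,0.05,1.5],0,1],[[0.1,0.05,1.5],0,1],[[0.1,0.05,1.5],0,1],[[0,0,0],0,1]]'; python3 st.py 476.5 -185 233
```

```text
time_s: 3.7
ee_pos: [476.2, -185.1, 233.6]
ee_rot: [-178.1, 1.3, 16.2]
force: [0.8, -0.0, -0.0]
gripper_width: 91.3
t 3.7 p [ 476.2 -185.1  233.6] rot [-178.1    1.3   16.2] F [ 0.8 -0.  -0. ] T [-0.05  0.01 -0.01] w 91.3 q [-23.  13.  94.   1.  75.  51.]
tool cm [ 0.03 -0.    0.06]
```

```bash
python3 -m jog '[[[0,0,0],0,0.56],[[0,0,0],0,0.56],[[0,0,0],0,0.56],[[0,0,0],0,0.56]]' 5;python3 st.py; python3 -m jog '[[[0,0,0],0,0.51],[[0,0,0],0,0.46],[[0,0,0],0,0.46],[[0,0,0],0,0.46]]' 5; python3 st.py
```

```text
time_s: 4.2
ee_pos: [477.1, -185.5, 234.9]
ee_rot: [-178.2, 1.1, 16.2]
force: [0.2, 0.1, 0.2]
gripper_width: 54.0
t 4.2 p [ 477.1 -185.5  234.9] rot [-178.2    1.1   16.2] F [0.2 0.1 0.2] T [-0.03 -0.03  0.  ] w 54.0 q [-23.  13.  94.   1.  75.  51.]
time_s: 4.7
ee_pos: [477.3, -185.3, 235.2]
ee_rot: [-178.2, 1.1, 16.2]
force: [0.3, -0.1, 0.3]
gripper_width: 44.7
t 4.7 p [ 477.3 -185.3  235.2] rot [-178.2    1.1   16.2] F [ 0.3 -0.1  0.3] T [ 0.08 -0.05 -0.07] w 44.7 q [-23.  13.  94.   1.  75.  51.]
```

```bash
python3 -m jog '[[[0,0,0],0,0.3],[[0,0,0],0,0.3],[[0,0,0],0,0.3]]' 35;python3 st.py; python3 -m jog '[[[0,0,0.1],0,0.3],[[0,0,0.1],0,0.3]]'; python3 st.py;  python3 -m jog '[[[0,0,0.1],0,0.3],[[0,0,0.1],0,0.3]]'; python3 st.py
```

```text
time_s: 5.08
ee_pos: [477.3, -185.3, 235.3]
ee_rot: [-178.2, 1.1, 16.2]
force: [0.5, 0.8, 0.3]
gripper_width: 43.7
t 5.075 p [ 477.3 -185.3  235.3] rot [-178.2    1.1   16.2] F [0.5 0.8 0.3] T [ 0.06 -0.05  0.02] w 43.7 q [-23.  13.  94.   1.  75.  51.]
time_s: 5.32
ee_pos: [477.7, -185.2, 234.8]
ee_rot: [-178.2, 1.0, 16.2]
force: [-1.5, 1.5, 6.0]
gripper_width: 43.7
t 5.325 p [ 477.7 -185.2  234.8] rot [-178.2    1.    16.2] F [-1.5  1.5  6. ] T [ 0.26  0.21 -0.02] w 43.7 q [-23.  13.  94.   1.  75.  51.]
time_s: 5.58
ee_pos: [477.9, -185.1, 234.7]
ee_rot: [-178.3, 0.9, 16.2]
force: [-0.6, 0.6, 5.8]
gripper_width: 43.4
t 5.575 p [ 477.9 -185.1  234.7] rot [-178.3    0.9   16.2] F [-0.6  0.6  5.8] T [0.26 0.24 0.01] w 43.4 q [-23.  13.  94.   1.  75.  51.]
```

```bash
python3 -m jog '[[[0,0,0.2],0,0.3],[[0,0,0.2],0,0.3]]'; python3 st.py;  python3 -m jog '[[[0,0,0.2],0,0.3],[[0,0,0.2],0,0.3]]'; python3 st.py
```

```text
time_s: 5.82
ee_pos: [478.1, -185.0, 233.3]
ee_rot: [-178.4, 0.7, 16.2]
force: [-1.3, 0.6, 7.7]
gripper_width: 44.3
t 5.825 p [ 478.1 -185.   233.3] rot [-178.4    0.7   16.2] F [-1.3  0.6  7.7] T [ 0.27  0.34 -0.04] w 44.3 q [-23.  13.  94.   1.  75.  51.]
time_s: 6.08
ee_pos: [478.3, -184.8, 232.2]
ee_rot: [-178.5, 0.6, 16.2]
force: [-2.7, 2.3, 8.5]
gripper_width: 43.9
t 6.075 p [ 478.3 -184.8  232.2] rot [-178.5    0.6   16.2] F [-2.7  2.3  8.5] T [0.28 0.43 0.04] w 43.9 q [-23.  13.  95.   1.  74.  51.]
```

```bash
python3 -m jog '[[[0,0,0.2],0,0.3],[[0,0,0.2],0,0.3]]'; python3 st.py;  python3 -m jog '[[[0,0,0.2],0,0.3],[[0,0,0.2],0,0.3]]'; python3 st.py
```

```text
time_s: 6.32
ee_pos: [478.5, -184.7, 231.5]
ee_rot: [-178.6, 0.4, 16.2]
force: [-1.7, 0.5, 9.4]
gripper_width: 43.7
t 6.325 p [ 478.5 -184.7  231.5] rot [-178.6    0.4   16.2] F [-1.7  0.5  9.4] T [ 0.35  0.5  -0.03] w 43.7 q [-23.  13.  95.   1.  74.  51.]
time_s: 6.58
ee_pos: [478.6, -184.6, 231.0]
ee_rot: [-178.7, 0.3, 16.2]
force: [-2.2, 2.1, 8.9]
gripper_width: 43.8
t 6.575 p [ 478.6 -184.6  231. ] rot [-178.7    0.3   16.2] F [-2.2  2.1  8.9] T [0.38 0.55 0.  ] w 43.8 q [-23.  13.  95.   1.  74.  51.]
```

```bash
python3 -m jog '[[[-0.04,0.02,0.26],0,0.3],[[-0.04,0.02,0.26],0,0.3]]'; python3 st.py;  python3 -m jog '[[[-0.04,0.02,0.28],0,0.3],[[-0.04,0.02,0.28],0,0.3]]'; python3 st.py
```

```text
time_s: 6.82
ee_pos: [478.2, -184.7, 229.7]
ee_rot: [-178.8, 0.1, 16.2]
force: [-1.8, 2.0, 11.1]
gripper_width: 44.1
t 6.825 p [ 478.2 -184.7  229.7] rot [-1.788e+02  1.000e-01  1.620e+01] F [-1.8  2.  11.1] T [ 0.58  0.51 -0.01] w 44.1 q [-23.  12.  95.   1.  73.  51.]
time_s: 7.08
ee_pos: [478.1, -184.6, 229.0]
ee_rot: [-178.8, -0.2, 16.2]
force: [-2.7, 2.6, 16.9]
gripper_width: 43.7
t 7.075 p [ 478.1 -184.6  229. ] rot [-178.8   -0.2   16.2] F [-2.7  2.6 16.9] T [ 0.72  0.78 -0.02] w 43.7 q [-23.  12.  95.   1.  73.  50.]
```

Force jumped from 11 to 17 N, so the cap is on the holder floor and the pins are clear. I'll turn anticlockwise (negative about tool z) while keeping it pressed.

```bash
python3 -m jog '[[[-0.02,0,0.24],-3,0.3],[[-0.02,0,0.24],-4,0.3],[[-0.02,0,0.24],-4,0.3]]'; python3 st.py
```

```text
time_s: 7.45
ee_pos: [478.1, -184.8, 229.0]
ee_rot: [-179.2, -0.7, 27.5]
force: [-3.2, 1.9, 13.4]
gripper_width: 43.8
t 7.45 p [ 478.1 -184.8  229. ] rot [-179.2   -0.7   27.5] F [-3.2  1.9 13.4] T [ 0.37  0.84 -0.07] w 43.8 q [-23.  12.  96.   1.  72.  39.]
```

```bash
python3 -m jog '[[[-0.02,0,0.24],-5,0.3],[[-0.02,0,0.24],-5,0.3],[[-0.02,0,0.24],-5,0.3],[[-0.02,0,0.24],-5,0.3]]'; python3 st.py
```

```text
time_s: 7.95
ee_pos: [476.6, -184.8, 229.1]
ee_rot: [-179.8, -1.0, 48.1]
force: [-3.1, 2.1, 13.9]
gripper_width: 43.7
t 7.95 p [ 476.6 -184.8  229.1] rot [-179.8   -1.    48.1] F [-3.1  2.1 13.9] T [ 0.52  0.89 -0.08] w 43.7 q [-23.  12.  96.   1.  72.  18.]
```

```bash
python3 -m jog '[[[-0.02,0,0.22],-4,0.3],[[-0.02,0,0.22],-3,0.3]]'; python3 st.py
```

```text
time_s: 8.2
ee_pos: [475.9, -185.0, 229.2]
ee_rot: [179.9, -1.1, 55.4]
force: [-3.8, 1.4, 13.0]
gripper_width: 44.2
t 8.2 p [ 475.9 -185.   229.2] rot [179.9  -1.1  55.4] F [-3.8  1.4 13. ] T [ 0.38  0.74 -0.03] w 44.2 q [-23.  12.  96.   1.  72.  11.]
```

```bash
for i in 1; do python3 -m jog '[[[0,0,0.23],-2.5,0.3],[[0,0,0.23],-2.5,0.3]]' >/dev/null; python3 st.py; python3 -m jog '[[[0,0,0.23],-2.5,0.3],[[0,0,0.23],-2.5,0.3]]'>/dev/null; python3 st.py; done
```

```text
t 8.45 p [ 475.6 -185.   229.2] rot [179.6  -1.1  60.5] F [-3.   1.6 12.3] T [ 0.33  0.85 -0.02] w 43.9 q [-23.  12.  96.   1.  72.   6.]
t 8.7 p [ 475.2 -185.1  229.3] rot [179.4  -1.   65.7] F [-3.6  2.5 12.6] T [ 0.34  0.83 -0.05] w 43.8 q [-23.  11.  97.   1.  71.   1.]
```

```bash
python3 -m jog '[[[0,0,0.23],-2.5,0.3],[[0,0,0.23],-2.5,0.3]]' >/dev/null; python3 st.py; python3 -m jog '[[[0,0,0.23],-2.5,0.3]]'>/dev/null; python3 st.py;python3 -m jog '[[[0,0,0.23],-2.5,0.3]]'>/dev/null; python3 st.py
```

```text
t 8.95 p [ 474.8 -185.3  229.3] rot [179.1  -0.9  70.9] F [-3.   1.2 13.3] T [0.28 0.86 0.01] w 43.6 q [-23.  11.  97.   1.  71.  -4.]
t 9.075 p [ 474.7 -185.5  229.3] rot [179.   -0.8  73.4] F [-3.9  1.1 12.8] T [ 0.33  0.85 -0.03] w 44.0 q [-23.  11.  97.   1.  71.  -7.]
t 9.2 p [ 474.5 -185.6  229.3] rot [178.8  -0.7  76. ] F [-3.3  1.  13.6] T [0.29 0.8  0.02] w 43.7 q [-23.  11.  97.   1.  71. -10.]
```

```bash
python3 -m jog '[[[0,0,0.23],-2.5,0.3]]' >/dev/null; python3 st.py; python3 -m jog '[[[0,0,0.23],-2.5,0.3]]'>/dev/null; python3 st.py;python3 -m jog '[[[0,0,0.23],-2.5,0.3]]'>/dev/null; python3 st.py
```

```text
t 9.325 p [ 474.4 -185.7  229.3] rot [178.7  -0.6  78.6] F [-4.1  1.4 13.2] T [ 0.34  0.84 -0.04] w 43.7 q [-23.  11.  97.   1.  71. -12.]
t 9.45 p [ 474.3 -185.9  229.3] rot [178.6  -0.5  81.2] F [-3.   2.1 12. ] T [ 0.31  0.75 -0.15] w 43.8 q [-23.  11.  97.   1.  71. -15.]
t 9.575 p [ 474.2 -186.   229.3] rot [178.5  -0.4  83.7] F [-3.2  1.6 12.7] T [ 0.27  0.77 -0.45] w 43.3 q [-23.  11.  97.   1.  71. -17.]
```

Twist torque rose to 0.45 Nm, so the pins are at the far edge (about 65° turned). I'll back off slightly at once and then ease up.

```bash
python3 -m jog '[[[0,0,0.12],2,0.3]]' >/dev/null; python3 st.py; python3 -m jog '[[[0,0,-0.1],0,0.3],[[0,0,-0.2],0,0.3]]'>/dev/null; python3 st.py
```

```text
t 9.7 p [ 474.1 -186.   229.5] rot [178.4  -0.4  81.7] F [-0.7  1.5  4.3] T [ 0.31  0.27 -0.02] w 43.6 q [-23.  11.  97.   1.  70. -15.]
t 9.95 p [ 474.  -185.7  232.2] rot [178.4  -0.5  81.7] F [ 0.7  1.1 -2.3] T [ 0.05 -0.27 -0.11] w 43.7 q [-23.  11.  97.   1.  71. -15.]
```

```bash
python3 -m jog '[[[0,0,-0.15],0,0.3],[[0,0,-0.15],0,0.3]]' >/dev/null; python3 st.py; python3 -m jog '[[[0,0,-0.15],0,0.3],[[0,0,-0.15],0,0.3]]'>/dev/null; python3 st.py
```

```text
t 10.2 p [ 474.  -185.7  234.4] rot [178.5  -0.5  81.7] F [ 1.8  0.9 -3.2] T [ 0.06 -0.3  -0.1 ] w 43.7 q [-23.  11.  97.   1.  71. -15.]
t 10.45 p [ 474.  -185.6  236.7] rot [178.5  -0.5  81.7] F [ 1.8  0.6 -4.6] T [ 0.03 -0.46 -0.12] w 44.1 q [-23.  11.  96.   1.  72. -15.]
```

```bash
python3 -m jog '[[[0,0.04,-0.15],0,0.3],[[0,0.04,-0.15],0,0.3]]' >/dev/null; python3 st.py; python3 -m jog '[[[0,0.04,-0.15],0,0.3],[[0,0.04,-0.15],0,0.3]]'>/dev/null; python3 st.py
```

```text
t 10.7 p [ 474.1 -185.6  239.1] rot [178.7  -0.5  81.7] F [-1.   0.4 -0.3] T [-0.03 -0.13 -0.05] w 43.4 q [-23.  11.  96.   1.  72. -15.]
t 10.95 p [ 474.2 -185.9  243.1] rot [178.7  -0.5  81.7] F [-0.4  0.5 -1. ] T [ 0.06  0.16 -0.02] w 43.5 q [-23.  11.  96.   1.  73. -15.]
```

It came free with hardly any drag. Now I lift clear and look.

```bash
python3 -m jog '[[[0,0.02,-0.4],0,0.3],[[0,0,-0.6],0,0.3],[[0,0,-1],0,0.3],[[0,0,-1],0,0.3],[[0,0,-1],0,0.3],[[0,0,-1],0,0.3],[[0,0,0],0,0.3],[[0,0,0],0,0.3]]' >/dev/null; python3 st.py 487 259 230; python3 - <<'E'
from h import *
import pickle
a=grab('scene');w=grab('wrist');pickle.dump((a,w),open('lift.pkl','wb'))
A=cv2.resize(a['color'][90:270,160:300],None,fx=2.5,fy=2.5);print(A.shape)
B=np.zeros((450,450,3),np.uint8);q=cv2.resize(w['color'],(450,338));B[:338]=q
cv2.imwrite('pics/lift.png',np.hstack([A,B])[:,:,::-1])
E
```

```text
t 11.95 p [ 474.1 -186.8  298.9] rot [178.4  -0.4  81.7] F [ 0.3 -1.1 -0.3] T [-0.05 -0.05  0.  ] w 43.5 q [-23.   9.  90.   1.  80. -15.]
tool cm [44.26 -5.33  7.03]
(450, 350, 3)
```

View pics/lift.png

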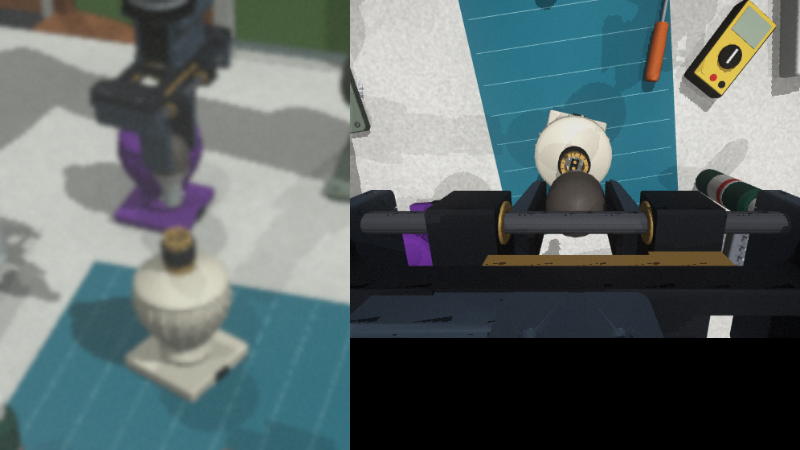

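The holder is now empty, and the bulb hangs straight in the jaws. Next I move towards the tray and look from near it.

```bash
python3 -m jog '[[[2,-0.2,0],0,0.3],[[3.5,-0.4,0],0,0.3],[[4,-0.5,0],0,0.3],[[4,-0.5,0],0,0.3],[[4,-0.5,0],0,0.3],[[4,-0.5,0],0,0.3],[[4,-0.5,0],0,0.3],[[3.5,-0.5,0],0,0.3],[[2,-0.2,0],0,0.3],[[1,0,0],0,0.3]]' >/dev/null; python3 st.py 487 150 240
```

```text
t 13.3 p [481.7 144.5 295.3] rot [178.9  -0.3  81.6] F [ 0.3 -0.5 -0.5] T [-0.08 -0.12  0.03] w 44.0 q [15.  9. 91. -0. 80. 24.]
tool cm [0.59 0.34 5.54]
```

```bash
python3 -m jog '[[[0,0,0],0,0.3],[[0,0,0],0,0.3]]' >/dev/null; python3 st.py 486 259 200; python3 - <<'E'
from h import *
import pickle
w=grab('wrist','w3.png');a=grab('scene','s3.png');pickle.dump((a,w),open('tray.pkl','wb'))
p=np.array(telemetry.state()['ee_pos']);print(proj(w,p),proj(a,p),proj(a,p-[0,0,52]))
E
```

```text
t 13.55 p [481.6 143.9 294.8] rot [178.9  -0.2  81.6] F [-0.4 -0.1 -0.4] T [ 0.01 -0.09 -0.03] w 43.8 q [15.  9. 91. -0. 80. 24.]
tool cm [11.41 -1.43  9.5 ]
[280.50248492 249.94454115] [346.50054318 174.46536807] [344.89155478 190.08479647]
```

View pics/w3.png

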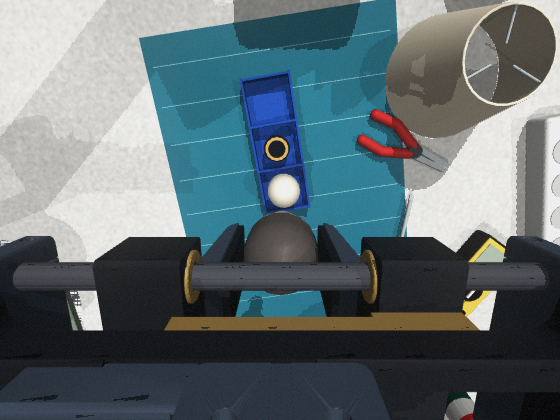

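View pics/s3.png

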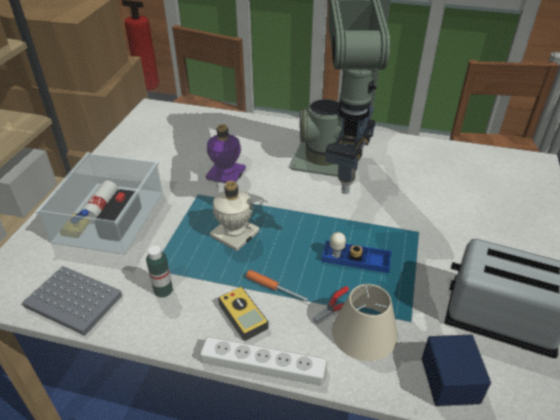

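Wrist view: the empty cell is at about (270,103), the spare holder at (277,149) and the good bulb at (284,190). In the scene view the bulb's foot is at about (346,192). I'll measure the cell.

```bash
python3 - <<'E'
from h import *
import pickle
a,w=pickle.load(open('tray.pkl','rb'))
hsv=cv2.cvtColor(w['color'],cv2.COLOR_RGB2HSV)
m=cv2.inRange(hsv,(108,130,40),(128,255,255)); m[:60]=0;m[215:]=0;m[:,:225]=0;m[:,320:]=0
m=cv2.morphologyEx(m,cv2.MORPH_CLOSE,np.ones((5,5)))
c=max(cv2.findContours(m,0,2)[0],key=cv2.contourArea).reshape(-1,2)
tl=c[np.argmin(c.sum(1))];tr=c[np.argmax(c[:,0]*.9-c[:,1]*1.5)]
print(tl,tr,onz(w,*tl,24).round(1),onz(w,*tr,24).round(1),np.linalg.norm(onz(w,*tl,24)-onz(w,*tr,24)))
print('floor centre ~',onz(w,271,104,3).round(1))
h=onz(w,277,149,41);print('spare',h.round(1))
# foot: steel cap in scene crop
A=cv2.resize(a['color'][150:210,320:380],(540,540),interpolation=cv2.INTER_CUBIC)
cv2.imwrite('pics/foot.png',A[:,:,::-1])
E
```

```text
[241  78] [289  70] [454.  294.3  24. ] [520.7 294.9  24. ] 66.70047183064597
floor centre ~ [489.6 256.9   3. ]
spare [488.6 193.1  41. ]
```

View pics/foot.png

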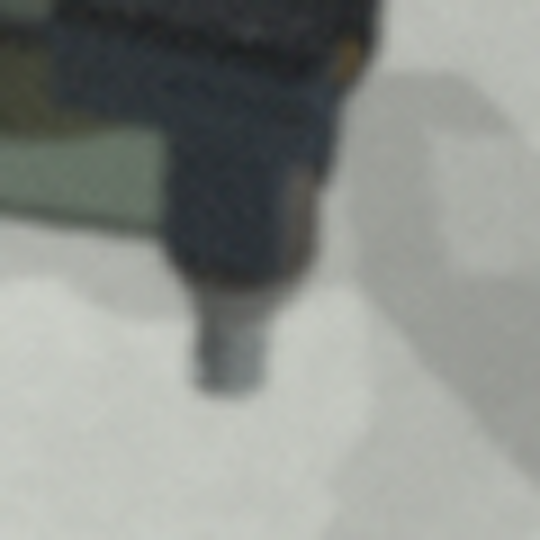

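The cap hangs straight, with its foot about 55–60 mm below the TCP. The cell centre comes out near (488,259) in both views. I'll go over it and then descend.

```bash
python3 -m jog '[[[2,-0.2,0],0,0.3],[[3,-0.3,0],0,0.3],[[3,-0.3,0],0,0.3],[[2,-0.2,0],0,0.3],[[1,-0.1,0],0,0.3],[[0,0,0],0,0.3],[[0,0,0],0,0.3]]' >/dev/null; python3 st.py 488 259 100
```

```text
t 14.525 p [488.3 252.3 295.6] rot [ 1.789e+02 -1.000e-01  8.110e+01] F [ 0.1 -0.1  0.1] T [-0.02 -0.1   0.02] w 43.9 q [26. 13. 85. -1. 81. 35.]
tool cm [ 0.62 -0.53 19.56]
```

```bash
python3 -m jog '[[[0.1,-0.05,1],-1,0.3],[[0.1,-0.05,2.5],-1,0.3],[[0.1,-0.05,3],-1,0.3],[[0.1,-0.05,3],-1,0.3],[[0.1,-0.05,3],-1,0.3],[[0.05,-0.05,2],-1,0.3],[[0,0,1],0,0.3],[[0,0,0],0,0.3]]' >/dev/null; python3 st.py 488 259 70
```

```text
t 15.525 p [488.1 253.3 133.4] rot [1.789e+02 1.000e-01 8.730e+01] F [-0.3 -0.3 -0.7] T [ 0.01 -0.14 -0.02] w 43.7 q [ 27.  19. 100.  -1.  60.  30.]
tool cm [ 0.58 -0.16  6.34]
```

```bash
python3 -m jog '[[[0.2,-0.05,1.5],0,0.3],[[0.2,-0.05,1.5],0,0.3],[[0.2,0,1.5],0,0.3],[[0,0,0.8],0,0.3],[[0,0,0],0,0.3],[[0,0,0],0,0.3]]' >/dev/null; python3 st.py 488 259 58; python3 - <<'E'
from h import *
a=grab('scene');p=np.array(telemetry.state()['ee_pos'])
A=cv2.resize(a['color'][210:290,310:410],(750,600),interpolation=cv2.INTER_CUBIC)
cv2.imwrite('pics/low.png',A[:,:,::-1])
E
```

```text
t 16.275 p [489.6 260.2  78.1] rot [178.7   0.   87.3] F [0.3 0.5 0.3] T [-0.03 -0.05  0.01] w 43.7 q [ 27.  23. 104.  -1.  52.  30.]
tool cm [-0.13 -0.2   2.01]
```

View pics/low.png

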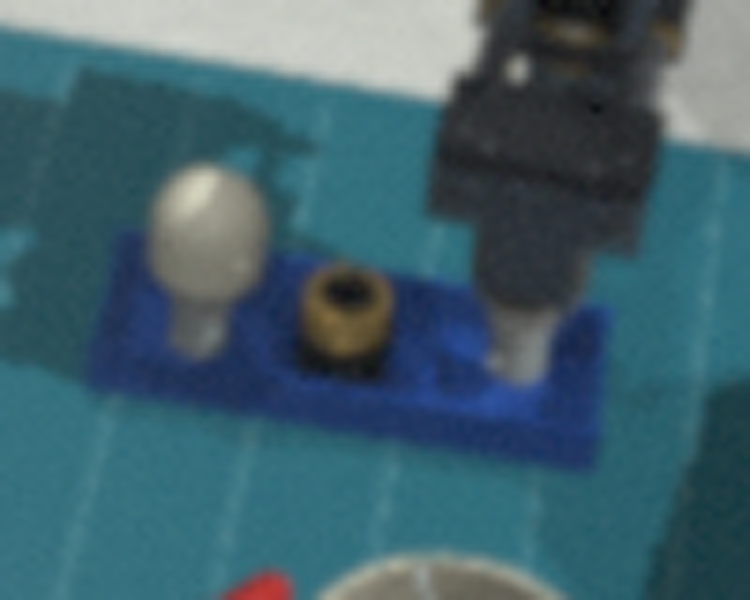

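The cap is over the empty cell with the neighbours untouched. I lower it gently until it touches the floor.

```bash
python3 -m jog '[[[0,-0.05,0.4],0,0.3],[[0,-0.05,0.4],0,0.3],[[0,0,0.3],0,0.3],[[0,0,0],0,0.3]]' >/dev/null; python3 st.py; python3 -m jog '[[[0,0,0.15],0,0.3],[[0,0,0.1],0,0.3]]' >/dev/null; python3 st.py; python3 -m jog '[[[0,0,0.1],0,0.3],[[0,0,0.1],0,0.3]]' >/dev/null; python3 st.py
```

```text
t 16.825 p [489.2 260.4  67.2] rot [178.7  -0.   87.2] F [ 0.5 -0.1 -0.4] T [-0.04 -0.09  0.03] w 43.5 q [ 27.  23. 105.  -1.  51.  31.]
t 17.075 p [489.4 260.4  64.7] rot [178.6  -0.   87.2] F [ 0.4  0.8 -0.5] T [-0.02 -0.    0.01] w 44.2 q [ 27.  24. 105.  -1.  50.  31.]
t 17.325 p [489.5 260.4  62.6] rot [178.6  -0.   87.2] F [ 1.2  0.2 -0.2] T [ 0.03 -0.05 -0.01] w 44.0 q [ 27.  24. 105.  -1.  50.  31.]
```

```bash
for i in 1; do python3 -m jog '[[[0,0,0.1],0,0.3],[[0,0,0.1],0,0.3]]' >/dev/null; python3 st.py; python3 -m jog '[[[0,0,0.1],0,0.3]]' >/dev/null; python3 st.py;  python3 -m jog '[[[0,0,0.1],0,0.3]]' >/dev/null; python3 st.py; done
```

```text
t 17.575 p [489.6 260.5  60.6] rot [178.6  -0.   87.2] F [ 0.4 -0.7 -1. ] T [-0.   -0.1  -0.03] w 44.1 q [ 27.  24. 105.  -1.  50.  31.]
t 17.7 p [489.7 260.5  59.5] rot [178.6  -0.   87.2] F [-0.  -0.8 -1. ] T [-0.   -0.07  0.02] w 43.9 q [ 27.  24. 105.  -1.  50.  31.]
t 17.825 p [489.7 260.5  58.4] rot [178.6  -0.   87.2] F [0.7 0.2 0.1] T [-0.02 -0.07 -0.03] w 43.4 q [ 27.  24. 105.  -1.  49.  31.]
```

```bash
for i in 1; do python3 -m jog '[[[0,0,0.1],0,0.3]]' >/dev/null; python3 st.py; python3 -m jog '[[[0,0,0.1],0,0.3]]' >/dev/null; python3 st.py;  python3 -m jog '[[[0,0,0.1],0,0.3]]' >/dev/null; python3 st.py; done
```

```text
t 17.95 p [489.8 260.7  58. ] rot [ 1.786e+02 -1.000e-01  8.720e+01] F [-1.9 -0.1  8.8] T [-0.03  0.48  0.  ] w 43.5 q [ 27.  24. 105.  -1.  49.  31.]
t 18.075 p [489.8 261.   58. ] rot [ 1.786e+02 -1.000e-01  8.720e+01] F [-2.3 -0.2  8.3] T [-0.07  0.55 -0.07] w 44.0 q [ 27.  24. 105.  -1.  49.  31.]
t 18.2 p [489.8 261.2  58. ] rot [ 1.786e+02 -1.000e-01  8.720e+01] F [-1.6 -1.1  7. ] T [-0.13  0.38  0.01] w 43.6 q [ 27.  24. 105.  -1.  49.  31.]
```

The cap touched at z = 58, meaning the foot is 55 mm below the TCP, as expected. I'll relax, open and retreat upward.

```bash
python3 -m jog '[[[0,0,0],0,0.3],[[0,0,0],0,0.52],[[0,0,0],0,0.58],[[0,0,0],0,0.7],[[0,0,0],0,0.8],[[0,0,0],0,0.8]]' 5 >/dev/null; python3 st.py; python3 -m jog '[[[0,0,-0.8],0,0.8],[[0,0,-1.5],0,0.8],[[0,0,-3],0,0.8],[[0,0,-4],0,0.8],[[0,0,-4],0,0.8],[[0,0,-4],0,0.8],[[-4,0,0],0,0.8],[[-5,0,0],0,0.8],[[-5,0,0],0,0.8],[[0,0,0],0,0.8]]' >/dev/null; python3 st.py; python3 - <<'E'
from h import *
a=grab('scene');b=grab('top')
A=cv2.resize(a['color'][190:350,230:430],(500,400),interpolation=cv2.INTER_CUBIC)
B=cv2.resize(b['color'][180:260,160:220],(300,400),interpolation=cv2.INTER_CUBIC)
cv2.imwrite('pics/end.png',np.hstack([A,B])[:,:,::-1])
E
```

```text
t 18.95 p [490.  261.2  57.8] rot [ 1.786e+02 -1.000e-01  8.720e+01] F [ 0.8 -0.2  1.1] T [-0.   -0.1   0.02] w 72.8 q [ 27.  24. 105.  -1.  49.  31.]
t 20.2 p [479.8 118.6 247.3] rot [177.8  -0.4  87.3] F [1.2 0.9 0.6] T [ 0.01 -0.03 -0.02] w 72.7 q [13.  8. 98. -0. 72. 15.]
```

View pics/end.png

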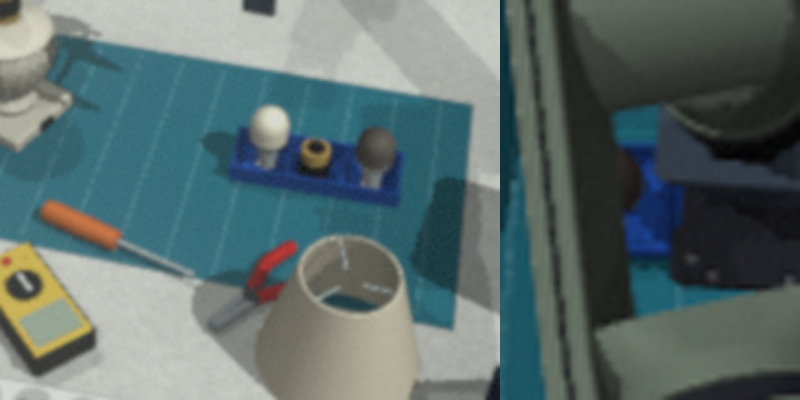

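The dead bulb stands upright in the empty cell, with its cap at crop (373,180). The good bulb and spare holder are unmoved and the arm is clear, so I hand in.

```bash
python3 -m jog '[[[0,0,0],0,0.8],[[0,0,0],0,0.8]]' >/dev/null; python3 -c "
from workcell import job_done; print(job_done())"; python3 st.py
```

```text
the job is handed in; nothing more can be done
None
the job is handed in; nothing more can be done
```

The dead bulb is out of the cream lamp and standing upright on its cap in the tray's empty compartment. I handed the job in at about 20.5 s of simulated time; no verdict is reported.

- **Freeing it:** I gripped the bulb at 35 N and pressed it down about 6 mm to the holder floor, peaking at about 17 N. I then turned it anticlockwise about 65° until the pins met the far edge, backed off 2° and lifted it out.
- **Roughest moments:** At the far edge the wrist twist reached about 0.45 Nm for one row before I backed off. The force between bulb and lamp can't be read, so I can't confirm it stayed under 45 N there. Lifting met up to 4.6 N of drag until a small sideways correction freed it.
- **Setting down:** The cap touched the compartment floor with the wrist reading 7 to 9 N, at about (490, 261) mm. The compartment's centre measured about (488, 259) mm.
- **Last checks:** The final scene picture shows the bulb upright in its compartment and the arm clear. The good bulb, spare holder, screwdriver, multimeter, pliers and lampshade look unmoved there; the spray can is outside that crop. In the final top view the arm hid most of the tray, so the bulb's resting place was checked from the scene camera only.
- **Disagreements:** The tool stayed up to about 2° off vertical, which the moves could not correct. The scene camera's sight line to the bulb missed the wrist and top cameras' lines by about 5 mm, while those two agreed within about 1 mm, so I used them.

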